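# Put the bench kit back on its shadow mats

## Task

The four things of the bench kit (pocket level, battery pack, screw jar, cross handle) stand on one another's cork mats. Put each upright on the mat that carries its own silhouette, centred on the silhouette and turned to match it; the blank mat is free to park something on the way. Leave the mug standing where it is.

Things in the scene. Friction and masses are not known exactly. Their poses are not given: they have to be found in the camera images.
- level: Pocket spirit level standing on its edge: aluminium bar 22 (x) by 120 (y) by 42 mm high (z), black ends, green vial on top. Origin at the centre of its underside, y along the bar, z up; either end may lead. At the start it stands on the mat of another thing.
- battery: Cordless-tool battery pack: black block 46 (x) by 84 (y) by 42 mm high with an orange band, and on its top a grey raised block 30 by 60 by 10 mm (52 mm high in all). Origin at the centre of its underside, y along the long side, z up; either end may lead. At the start it stands on the mat of another thing.
- jar: Screw jar: upright glass cylinder 56 mm across and 56 mm high filled with brass screws, with a steel cap 54 mm across above it (70 mm high in all). Origin at the centre of its underside, z up; its yaw does not matter. At the start it stands on the mat of another thing.
- handle: Cross handle of a machine: dark steel cross lying flat, 86 mm across both ways, four arms 14 mm wide and 18 mm high along x and y, with an upright round steel hub at the centre, 32 mm across, its top 58 mm above the underside. Origin at the centre of its underside, z up; any quarter turn is as good. At the start it stands on the mat of another thing.
- mat_level: Cork mat fixed to the bench, 92 (local x) by 136 (local y) by 4 mm thick, origin at the centre of its underside (its top is 4 mm up), z up. Blue silhouette of the level at its centre: a bar 22 by 120 mm along y. Its place on the bench changes from run to run.
- mat_battery: Cork mat fixed to the bench, 92 (local x) by 136 (local y) by 4 mm thick, origin at the centre of its underside (its top is 4 mm up), z up. Blue silhouette of the battery at its centre: a rectangle 46 by 84 mm, long side along y. Its place on the bench changes from run to run.
- mat_jar: Cork mat fixed to the bench, 92 (local x) by 136 (local y) by 4 mm thick, origin at the centre of its underside (its top is 4 mm up), z up. Blue silhouette of the jar at its centre: a disc 56 mm across. Its place on the bench changes from run to run.
- mat_handle: Cork mat fixed to the bench, 92 (local x) by 136 (local y) by 4 mm thick, origin at the centre of its underside (its top is 4 mm up), z up. Blue silhouette of the handle at its centre: a cross 86 mm both ways, arms 14 mm wide along x and y. Its place on the bench changes from run to run.
- mat_spare: Cork mat fixed to the bench, 92 (local x) by 136 (local y) by 4 mm thick, origin at the centre of its underside (its top is 4 mm up), z up. Blank: no silhouette, nothing on it at the start; all may be set down there for a while. Its place on the bench changes from run to run.
- mug: White ceramic mug with a handle towards its +y, 76 mm across and 85 mm high, standing among the mats; not to be moved. Origin at the centre of its underside.
There are look-alikes about, which are no part of the job. Leave any blue or red look-alike of the jar alone. Leave any blue look-alike of the battery alone.

How it is judged:
By the outcome, as a careful person would: the job done as asked, in the order asked, and still so for the second after the job is handed in, with the robot touching nothing.
It also fails if it takes over 144 s, if anything falls off the work surface, if the arm or the gripper's body presses on something with over 40 N, if the wrist force passes 120 N, or if a joint passes its speed limit or range.

## Robot

A 6-joint arm with a two-finger parallel gripper is mounted at the origin on the work surface. World frame = base frame: x ahead of the robot, y to its left, z up, the work surface at z = 0. Lengths are in m, angles in degrees, forces in N, time in s.
With the tool pointing down it reaches from about 0.4 to 0.825 m from the base axis. Payload 7 kg.
Tool frame: the origin (TCP) lies at the very end of the fingers, on their centre line; the grasp point (between the pads) lies 19 mm behind it (r.hold_point_z is the distance from the TCP to the grasp point, in m); z points along the fingers, y is the line along which they close (so a half turn about z gives the same grasp; the last joint's range is limited). The gripper opens to 88 mm and grips with 3 to 60 N. Pads are 19 mm wide; open, the fingers measure 130 mm over their backs; the gripper's body (78 mm by 193 mm) begins 47 mm behind the grasp point.
Start: joints at [-54.196, 20.546, 0.682, 0, -70.136, -16.507], TCP at [0.223, -0.637, 0.227] pointing down, gripper open.
Joint ranges: [-176.03, 176.03], [-82.01, 121.73], [-58.28, 71.71], [-173.87, 95.51], [-174.79, -0.11], [-173.66, 173.66]. Speed limits (degrees/s): [136.94, 136.94, 172.46, 180, 180, 180].

## Interface

Orientations are given as [roll, pitch, yaw] about the fixed x, y, z axes, in that order (R = Rz(yaw) Ry(pitch) Rx(roll)).
In Python, from plant import telemetry, vision, workorder, r gives the robot as it stands.
- The arm moves only by the tool move_arm, never from a script. Its argument "plan" is a list of rows, each a list of 7 numbers: the opening, from -1 (shut) to 1 (fully open), so that 0 is half open, then the shift along the world's x, y, z in m, then the turn, a rotation vector about the world's x, y, z in degrees. In form: [[fingers, dx, dy, dz, ax, ay, az], ...]. A call has 1 to 20 rows; each row shifts and turns the commanded pose from where the row before left it; what a row does not reach is not made up. A row lasts 1/8 s, in which the tool goes at most 62.5 mm and 10.7 degrees, less where a joint would pass 70% of its speed; a pose out of reach is approached as far as the arm can. A call is refused whole if a number of a shift passes 0.0625 or a number of a turn 10.7, either way. A call with a gripper value outside its range is refused whole. The fingers move at their own pace and stop on an object; "force" is the grip in N (left out, the last holds). Time passes only in rows, so rows that do not move let the fingers close. It gives the time, the measured TCP pose, the force, the opening and the grip force at its end, in the units of the state.
- telemetry.get_state(): the state, without advancing time (a new reading comes with each control period).
- vision.capture(name): name is "side" or "top"; returns a dict with "img" (400x640x3 uint8, red, green, blue), "depth" (400x640 float32, m along the optical axis (not along the pixel's ray), 0 where there is no reading), "intrinsics" (3x3 intrinsics, pixels), "R" (3x3) and "t" (3): a world point X has camera coordinates R X + t. Camera axes: x right, y down, z forward; pixel columns grow to the right and rows downward; lengths in m; the calibration is good to about 2 mm. A picture is of the moment at which its call begins.
- workorder.close_job(): hands the job in; it is judged then, once.
The state is a dict: "time_s": time; "joints": joint angles; "qd": joint speeds; "joint_torque": joint torques, N m; "tcp_pos": TCP position; "eef_rot": TCP orientation; "contact_force": force on the tool from outside, world axes, zero at the start; "moment": the same for the moment, N m; "gripper_width": finger opening in m; "gripper_force": force on a finger pad.
Only numpy, scipy, OpenCV 4.12 (cv2) and the standard library are available. Lean on these libraries where they do the work, as an engineer would, in place of code of your own. Each camera call takes 0.05 s, during which the arm holds its last target. There are 200 camera calls.

## Working session

There is one attempt and no reset: what is moved stays moved. The work goes in short steps, Python scripts to look and compute and a tool call to move; the robot and the scene stay as the last step left them, time stands still between calls to the robot, and variables do not carry over. Pictures are saved under pics/ and viewed, at most 14 in all, crops included, and the job is handed in when it is done.

Besides the shell and the picture viewer there is one more tool, called after "Call:" as name(argument=value, ...), one argument or row to a line, values as JSON. move_arm: Moves the arm, as the interface text tells. Its arguments: {"type":"object","properties":{"plan":{"type":"array"},"force":{"type":"number"}},"required":["plan"]}

```bash
mkdir -p pics; python3 - <<'E'
from plant import telemetry, vision, workorder, r
import cv2, numpy as np
for n in("top","side"):
    c=vision.capture(n); cv2.imwrite(f"pics/{n}0.png",c["img"][:,:,::-1]); np.savez(f"{n}0.npz",**c)
    print(n,c["intrinsics"].round(1).tolist(),c["R"].round(3).tolist(),c["t"].round(3).tolist())
s=telemetry.get_state(); print(s); print(r.hold_point_z)
E
```

```text
top [[515.6, 0.0, 318.9], [0.0, 515.6, 199.1], [0.0, 0.0, 1.0]] [[0.001, -1.0, 0.017], [-0.985, -0.004, -0.174], [0.174, -0.016, -0.985]] [0.028, 0.529, 1.331]
side [[446.2, 0.0, 322.5], [0.0, 446.2, 197.9], [0.0, 0.0, 1.0]] [[1.0, -0.017, -0.005], [-0.016, -0.758, -0.652], [0.007, 0.652, -0.758]] [-0.503, 0.05, 1.008]
{'time_s': 0.1, 'joints': array([-5.41972966e+01,  2.05881251e+01,  6.38995555e-01, -1.69123551e-02,
       -7.01351337e+01, -1.65060260e+01]), 'qd': array([ 0.11813636, -0.05341306,  0.16214841,  0.06594231,  0.03844142,
       -0.0108554 ]), 'joint_torque': array([-1.60758365e-03, -5.84164596e+01,  2.93748593e+01,  7.01554388e+00,
        1.01484740e-02, -6.37810581e-05]), 'tcp_pos': array([ 0.22287921, -0.63668502,  0.22570979]), 'eef_rot': array([ 1.79914692e+02, -8.69838326e-03, -1.60709075e+02]), 'contact_force': array([-0.78018458, -0.00910882,  0.55824045]), 'moment': array([-0.01543617,  0.03880118, -0.02089508]), 'gripper_force': 0.0, 'gripper_width': 0.08758744490880004}
0.0188
```

View pics/top0.png

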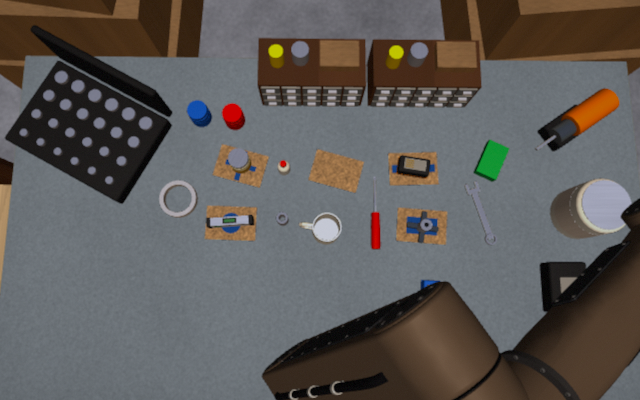

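View pics/side0.png

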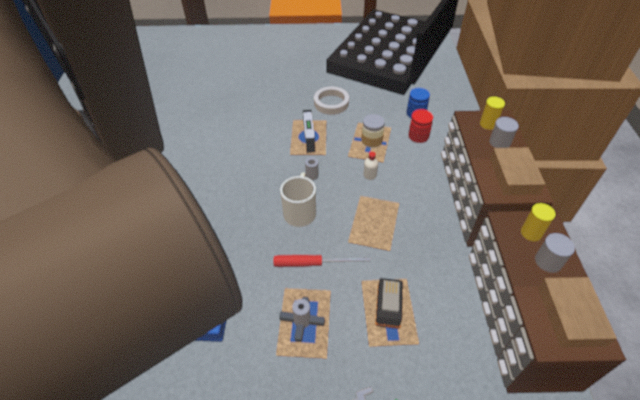

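The top view shows these mats and what stands on them:
- (240,165): cross mat, carrying the jar
- (231,223): disc mat, carrying the level
- (414,168): bar mat, carrying the battery
- (422,226): rectangle mat, carrying the handle
- (336,170): spare mat, blank

The mug is at (325,228).

Things that could be mistaken for the jar: blue (199,113), red (233,116), and grey and yellow ones on the drawers (300,53), (419,54), (276,55), (396,56). For the battery: blue (428,287), black charger (563,287), green block (491,160). The small nut (282,218) and bottle (284,167) are neither. I choose the jar at (238,158), battery (414,166), level (231,221) and handle (424,226).

```bash
cat > h.py <<'E'
import numpy as np, cv2
def cloud(c):
    K,R,t=c["intrinsics"],c["R"],c["t"]; v,u=np.mgrid[:400,:640]; d=c["depth"]
    P=np.stack([(u-K[0,2])/K[0,0]*d,(v-K[1,2])/K[1,1]*d,d],-1)
    return (P-t)@R   # world
def onplane(c,uv,z):
    K,R,t=c["intrinsics"],c["R"],c["t"]; uv=np.asarray(uv,float).reshape(-1,2)
    D=np.c_[uv,np.ones(len(uv))]@np.linalg.inv(K).T@R; C=-R.T@t
    return C+D*((z-C[2])/D[:,2])[:,None]
def rect(P):
    (cx,cy),(w,h),a=cv2.minAreaRect((P[:,:2]*1000).astype(np.float32))
    if w>h: a-=90; w,h=h,w     # a: yaw of short side (local x), long = local y
    return (round(cx,1),round(cy,1)),(round(w,1),round(h,1)),round((a+90)%180-90,1)
E
python3 - <<'E'
from h import *
for n in("top","side"):
    c=dict(np.load(f"{n}0.npz")); W=cloud(c); hsv=cv2.cvtColor(c["img"],cv2.COLOR_RGB2HSV)
    cork=((hsv[...,0]>5)&(hsv[...,0]<25)&(hsv[...,1]>70)&(hsv[...,2]>70)).astype(np.uint8)
    blue=((hsv[...,0]>100)&(hsv[...,0]<125)&(hsv[...,1]>120)).astype(np.uint8)
    m=cv2.morphologyEx(cork|blue,cv2.MORPH_CLOSE,np.ones((5,5)))
    k,l,st,ce=cv2.connectedComponentsWithStats(m)
    for i in range(1,k):
        if st[i,4]<400: continue
        v,u=np.nonzero(l==i); P=onplane(c,np.c_[u,v],.004)
        if abs(np.median(W[v,u,2])-.004)>.012 or not .35<P[:,0].mean()<.9: continue
        print(n,ce[i].round(),"mat",rect(P),"z",np.median(W[v,u,2]).round(4))
    # things: everything higher than 12mm
    if n=="top":
      m=(W[...,2]>.014).astype(np.uint8); k,l,st,ce=cv2.connectedComponentsWithStats(m)
      for i in range(1,k):
        if not 20<st[i,4]<3000: continue
        Q=W[l==i]; print(" thing",ce[i].round(),st[i,4],rect(Q),"zmax",np.percentile(Q[:,2],[50,95]).round(3))
      im=c["img"][:,:,::-1]
      a=cv2.resize(im[135:255,190:320],None,fx=3,fy=3,interpolation=2); b=cv2.resize(im[135:255,380:510],None,fx=3,fy=3,interpolation=2)
      cv2.imwrite("pics/crop0.png",np.hstack([a,b]))
E
```

```text
top [241. 167.] mat ((630.7, 247.1), (91.9, 135.8), -15.0) z 0.0039
top [336. 171.] mat ((617.3, -18.6), (92.3, 134.8), -15.4) z 0.0032
top [412. 169.] mat ((625.0, -233.5), (92.2, 136.0), 1.6) z 0.0035
top [231. 224.] mat ((470.1, 269.2), (91.9, 135.7), -2.0) z 0.004
top [421. 226.] mat ((463.7, -251.9), (92.0, 135.8), -4.6) z 0.0033
 thing [102.  71.] 2561 ((645.0, 369.8), (100.0, 948.5), -42.1) zmax [0.185 0.207]
 thing [578. 119.] 2206 ((517.8, -337.1), (74.9, 899.4), 34.5) zmax [0.183 0.197]
 thing [198. 113.] 463 ((542.4, 211.4), (55.2, 597.9), -56.5) zmax [0.068 0.074]
 thing [232. 116.] 444 ((543.3, 153.3), (55.6, 543.7), -62.3) zmax [0.068 0.074]
 thing [491. 160.] 820 ((467.9, -235.4), (92.4, 669.5), 39.7) zmax [0.028 0.034]
 thing [239. 161.] 444 ((467.9, 166.9), (55.6, 420.8), -64.6) zmax [0.072 0.078]
 thing [413. 167.] 606 ((622.6, -227.4), (47.4, 84.4), -8.3) zmax [0.047 0.058]
 thing [283. 167.] 145 ((463.7, 83.7), (32.7, 352.4), -74.3) zmax [0.05  0.078]
 thing [177. 199.] 507 ((409.1, 267.7), (98.6, 483.7), -40.5) zmax [0.024 0.03 ]
 thing [374. 189.] 21 ((565.2, -122.6), (5.9, 27.0), 89.7) zmax [0.016 0.02 ]
 thing [375. 230.] 335 ((383.7, -68.8), (83.3, 294.3), 53.8) zmax [0.023 0.028]
 thing [282. 219.] 106 ((477.2, 128.6), (29.7, 30.3), 60.7) zmax [0.048 0.054]
 thing [322. 227.] 380 ((391.1, 16.6), (106.9, 186.4), -79.3) zmax [0.071 0.088]
 thing [422. 227.] 351 ((369.8, -122.2), (65.6, 377.4), 34.6) zmax [0.024 0.064]
 thing [229. 221.] 471 ((412.8, 172.0), (87.4, 333.1), -31.0) zmax [0.045 0.05 ]
side [308. 138.] mat ((470.2, 265.2), (88.4, 130.5), -1.3) z 0.0049
side [369. 144.] mat ((630.8, 243.5), (87.7, 130.9), -14.7) z 0.0059
side [374. 223.] mat ((617.8, -21.0), (88.4, 133.6), -15.3) z 0.0051
side [388. 318.] mat ((625.8, -236.3), (89.8, 133.0), 1.8) z 0.0054
side [305. 326.] mat ((464.5, -254.5), (89.4, 133.6), -4.3) z 0.005
```

View pics/crop0.png

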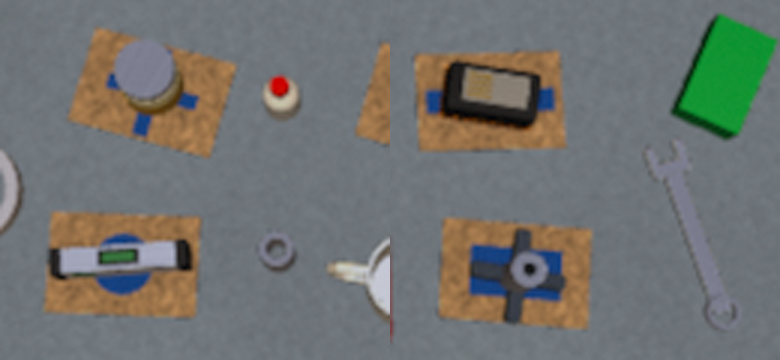

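The crop confirms the four: steel-capped jar on the cross, silver level on the disc, black pack on the bar, dark cross on the rectangle. Next I'll measure the things by their top planes.

```bash
cat >> h.py <<'E'
# name: (top z above underside band lo/hi above bench, max radius from guess)
BAND=dict(jar=(.066,.084),level=(.038,.054),battery=(.051,.064),handle=(.054,.070),mug=(.075,.10))
ZT=dict(jar=.074,level=.046,battery=.056,handle=.062,mug=.085)
def thing(c,name,g,rad=.075):
    W=cloud(c); lo,hi=BAND[name]
    m=(W[...,2]>lo)&(W[...,2]<hi)&(np.hypot(W[...,0]-g[0],W[...,1]-g[1])<rad)
    k,l,st,ce=cv2.connectedComponentsWithStats(m.astype(np.uint8),connectivity=4); i=1+st[1:,4].argmax()
    v,u=np.nonzero(l==i); P=onplane(c,np.c_[u,v],ZT[name])
    return rect(P),(P[:,:2].mean(0)*1000).round(1).tolist(),len(u),np.median(W[v,u,2]).round(4)
def arms(c,g):
    W=cloud(c); m=(W[...,2]>.013)&(W[...,2]<.032)&(np.hypot(W[...,0]-g[0],W[...,1]-g[1])<.055)
    hsv=cv2.cvtColor(c["img"],cv2.COLOR_RGB2HSV); m&=(hsv[...,2]<110)&~((hsv[...,1]>130)&(hsv[...,0]>90))
    v,u=np.nonzero(m); P=onplane(c,np.c_[u,v],.022)[:,:2]*1000
    d=P-P.mean(0); th=np.arctan2(d[:,1],d[:,0]); rr=np.hypot(*d.T); s=rr>22
    z=(rr[s]*np.exp(4j*th[s])).sum(); r_=rect(P)
    a=np.degrees(np.angle(z))/4; q=np.radians(a); E=P@np.array([[np.cos(q),-np.sin(q)],[np.sin(q),np.cos(q)]])
    mid=(E.max(0)+E.min(0))/2; cen=np.array([[np.cos(q),-np.sin(q)],[np.sin(q),np.cos(q)]])@mid
    return dict(yaw=round(a,1),centre=cen.round(1).tolist(),ext=np.ptp(E,axis=0).round(1).tolist(),n=len(u))
E
cat > m.py <<'E'
import sys
from h import *
from plant import vision,telemetry
G=eval(sys.argv[1])
for n in("top","side"):
    c=vision.capture(n)
    for k,g in G.items():
        try: print(n,k,thing(c,k,g), arms(c,g) if k=="handle" else "")
        except Exception as e: print(n,k,e)
cv2.imwrite(f"pics/{sys.argv[2]}.png",vision.capture("top")["img"][:,:,::-1]) if len(sys.argv)>2 else 0
E
python3 m.py "dict(jar=(.63,.247),level=(.47,.27),battery=(.622,-.23),handle=(.464,-.252),mug=(.45,.0))"
```

```text
top jar (((632.3, 246.3), (51.8, 52.9), 0.3), [633.2, 245.7], 316, np.float64(0.0735)) 
top level (((470.1, 267.9), (24.2, 119.3), 3.6), [469.9, 268.5], 395, np.float64(0.0461)) 
top battery (((622.4, -226.5), (31.1, 62.6), -9.5), [622.5, -226.9], 226, np.float64(0.0554)) 
top handle (((458.2, -249.3), (29.3, 30.4), 44.1), [458.3, -250.2], 115, np.float64(0.0609)) {'yaw': np.float64(-9.5), 'centre': [458.1, -249.2], 'ext': [84.5, 84.6], 'n': 204}
top mug (((449.5, 11.4), (72.1, 72.4), -89.9), [450.2, 11.1], 148, np.float64(0.0835)) 
side jar (((634.8, 240.3), (53.3, 57.9), -1.3), [634.4, 240.1], 286, np.float64(0.0745)) 
side level (((471.3, 263.7), (23.0, 132.1), 4.0), [471.6, 262.2], 295, np.float64(0.047)) 
side battery (((624.6, -231.4), (30.0, 62.4), -8.9), [624.5, -231.8], 498, np.float64(0.057)) 
side handle (((460.0, -255.7), (30.5, 33.3), 0.2), [460.4, -255.3], 255, np.float64(0.0625)) {'yaw': np.float64(-11.4), 'centre': [460.9, -257.4], 'ext': [82.7, 84.7], 'n': 311}
side mug (((451.3, 5.6), (74.5, 83.3), 11.0), [451.1, 5.9], 352, np.float64(0.0833))
```

Call:
move_arm(
  plan=[
    [1,0.0228,0.0489,0,0,0,-1.07],
    [1,0.0228,0.0489,0,0,0,-1.07],
    [1,0.0228,0.0489,0,0,0,-1.07],
    [1,0.0228,0.0489,0,0,0,-1.07],
    [1,0.0228,0.0489,0,0,0,-1.07],
    [1,0.0228,0.0489,0,0,0,-1.07],
    [1,0.0228,0.0489,0,0,0,-1.07],
    [1,0.0228,0.0489,0,0,0,-1.07],
    [1,0.0228,0.0489,0,0,0,-1.07],
    [1,0.0228,0.0489,0,0,0,-1.07],
    [1,0.0228,0.0489,0,0,0,-1.07],
    [1,0.0228,0.0489,0,0,0,-1.07],
    [1,0.0228,0.0489,0,0,0,-1.07],
    [1,0.0228,0.0489,0,0,0,-1.07],
    [1,0.0228,0.0489,0,0,0,-1.07],
    [1,0.0228,0.0489,0,0,0,-1.07],
    [1,0.0228,0.0489,0,0,0,-1.07],
    [1,0.0228,0.0489,0,0,0,-1.07],
    [1,0,0,-0.05,0,0,0],
    [1,0,0,0,0,0,0],
  ],
  force=30,
)

```text
time_s: 2.7
tcp_pos: [0.6309, 0.2423, 0.172]
eef_rot: [-179.8, -0.4, -180.0]
contact_force: [0.0, -0.8, -0.0]
gripper_width: 0.0873
gripper_force: 0.0
```

Call:
move_arm(
  plan=[
    [1,0.001,0.001,-0.045,0,0,0],
    [1,0.001,0,-0.045,0,0,0],
    [1,0,0,-0.03,0,0,0],
    [1,0,0,-0.02,0,0,0],
    [1,0,0,0,0,0,0],
    [1,0,0,0,0,0,0],
  ],
)

```text
time_s: 3.45
tcp_pos: [0.6366, 0.2444, 0.0388]
eef_rot: [179.9, 0.1, -180.0]
contact_force: [-0.3, 0.9, 0.7]
gripper_width: 0.0877
gripper_force: 0.0
```

Call:
move_arm(
  plan=[
    [1,-0.001,0,-0.011,0,0,0],
    [-1,0,0,0,0,0,0],
    [-1,0,0,0,0,0,0],
    [-1,0,0,0,0,0,0],
    [-1,0,0,0,0,0,0],
    [-1,0,0,0,0,0,0],
    [-1,0,0,0,0,0,0],
  ],
)

```text
time_s: 4.32
tcp_pos: [0.6346, 0.2442, 0.0257]
eef_rot: [180.0, 0.0, -180.0]
contact_force: [-0.3, 0.5, 1.4]
gripper_width: 0.0557
gripper_force: 30.0
```

```bash
python3 -c "
from plant import telemetry as t
import time
s=t.get_state();print(s['tcp_pos'].round(4),s['gripper_width'],s['gripper_force'],s['qd'].round(2))"; python3 m.py "dict(jar=(.63,.247))"; python3 -c "
from plant import telemetry as t
s=t.get_state();print(s['tcp_pos'].round(4),s['gripper_width'],s['gripper_force'])"
```

```text
[0.6346 0.2442 0.0257] 0.055693277527391845 30.000194907188416 [-0.01  0.01  0.08  0.05  0.05  0.02]
top jar (((618.6, 244.7), (2.7, 44.8), 0.3), [619.1, 240.8], 27, np.float64(0.0733)) 
side jar attempt to get argmax of an empty sequence
[0.6346 0.2443 0.0257] 0.05574265967475236 30.00021904706955
```

Call:
move_arm(
  plan=[
    [-1,0,0,0.03,0,0,0],
    [-1,0,0,0.05,0,0,0],
    [-1,0,0,0.04,0,0,0],
    [-1,-0.002,-0.03,0,0,0,0],
    [-1,-0.003,-0.05,0,0,0,0],
    [-1,-0.003,-0.05,0,0,0,0],
    [-1,-0.003,-0.05,0,0,0,0],
    [-1,-0.003,-0.05,0,0,0,0],
    [-1,-0.002,-0.035,-0.03,0,0,0],
    [-1,0,0,-0.05,0,0,0],
    [-1,0,0,-0.02,0,0,0],
    [-1,0,0,-0.012,0,0,0],
    [-1,0,0,0,0,0,0],
    [-1,0,0,-0.004,0,0,0],
    [-1,0,0,-0.003,0,0,0],
    [-1,0,0,0,0,0,0],
  ],
)

```text
time_s: 6.42
tcp_pos: [0.6185, -0.0207, 0.0268]
eef_rot: [180.0, 0.0, -180.0]
contact_force: [0.6, 0.2, -1.4]
gripper_width: 0.0555
gripper_force: 30.0
```

Call:
move_arm(
  plan=[
    [-1,0,0,-0.001,0,0,0],
    [-1,0,0,0,0,0,0],
    [1,0,0,0,0,0,0],
    [1,0,0,0,0,0,0],
    [1,0,0,0,0,0,0],
    [1,0,0,0,0,0,0],
    [1,0,0,0.04,0,0,0],
    [1,0,0,0.05,0,0,0],
    [1,0,0,0.05,0,0,0],
    [1,-0.029,-0.041,0,0,0,-2],
    [1,-0.03,-0.04,0,0,0,-2],
    [1,-0.03,-0.05,0,0,0,-2],
    [1,-0.03,-0.05,0,0,0,-2],
    [1,-0.04,-0.05,0,0,0,-2],
    [1,0,0,0,0,0,0],
    [1,0,0,0,0,0,0],
  ],
)

```text
time_s: 8.43
tcp_pos: [0.4605, -0.2509, 0.1658]
eef_rot: [180.0, 0.0, 170.0]
contact_force: [0.7, -0.1, -0.5]
gripper_width: 0.0878
gripper_force: 0.0
```

```bash
python3 m.py "dict(jar=(.618,-.02),handle=(.464,-.252))" look1;  python3 -c "
from plant import telemetry as t
s=t.get_state();print(s['tcp_pos'].round(4),s['eef_rot'])"
```

```text
top jar (((618.5, -3.7), (20.4, 52.0), 82.8), [618.9, -5.1], 123, np.float64(0.0736)) 
top handle (((449.4, -249.8), (14.2, 27.5), -14.0), [450.8, -249.2], 46, np.float64(0.0606)) {'yaw': np.float64(-7.2), 'centre': [458.1, -250.3], 'ext': [83.7, 81.9], 'n': 123}
side jar (((619.3, -23.4), (52.6, 58.5), -4.5), [618.6, -23.9], 446, np.float64(0.0747)) 
side handle (((460.0, -263.6), (17.3, 30.5), 88.9), [460.1, -262.5], 132, np.float64(0.0621)) {'yaw': np.float64(-11.5), 'centre': [457.3, -274.3], 'ext': [81.5, 49.9], 'n': 267}
[ 0.4612 -0.2499  0.1655] [1.79997582e+02 9.15971607e-03 1.70119530e+02]
```

Call:
move_arm(
  plan=[
    [1,0,-0.001,-0.045,0,0,0],
    [1,0,0,-0.045,0,0,0],
    [1,0,0,-0.03,0,0,0],
    [1,0,0,-0.018,0,0,0],
    [1,0,0,0,0,0,0],
    [-1,0,0,0,0,0,0],
    [-1,0,0,0,0,0,0],
    [-1,0,0,0,0,0,0],
    [-1,0,0,0,0,0,0],
    [-1,0,0,0,0,0,0],
    [-1,0,0,0,0,0,0],
    [-1,0,0,0,0,0,0],
    [-1,0,0,0,0,0,0],
  ],
)

```text
time_s: 10.2
tcp_pos: [0.4604, -0.2518, 0.0276]
eef_rot: [-180.0, -0.0, 170.0]
contact_force: [-0.6, -1.1, 2.0]
gripper_width: 0.0313
gripper_force: 30.0
```

Call:
move_arm(
  plan=[
    [-1,0,0,0.03,0,0,0],
    [-1,0,0,0.05,0,0,0],
    [-1,0,0,0.04,0,0,0],
    [-1,0.012,0.032,0,0,0,-0.4],
    [-1,0.0172,0.05,0,0,0,-0.5],
    [-1,0.0172,0.05,0,0,0,-0.5],
    [-1,0.0172,0.05,0,0,0,-0.5],
    [-1,0.0172,0.05,0,0,0,-0.5],
    [-1,0.0172,0.05,0,0,0,-0.5],
    [-1,0.0172,0.05,0,0,0,-0.5],
    [-1,0.0172,0.05,0,0,0,-0.5],
    [-1,0.0172,0.05,0,0,0,-0.5],
    [-1,0.011,0.035,0,0,0,-0.3],
    [-1,0.011,0.0306,0,0,0,0],
    [-1,0,0,-0.05,0,0,0],
    [-1,0,0,-0.045,0,0,0],
    [-1,0,0,-0.015,0,0,0],
    [-1,0,0,-0.008,0,0,0],
    [-1,0,0,0,0,0,0],
  ],
)

```text
time_s: 12.58
tcp_pos: [0.6326, 0.2462, 0.0304]
eef_rot: [180.0, 0.0, 165.3]
contact_force: [-0.3, 0.3, -2.7]
gripper_width: 0.0313
gripper_force: 30.0
```

Call:
move_arm(
  plan=[
    [-1,0,0,-0.001,0,0,0],
    [-1,0,0,-0.001,0,0,0],
    [-1,0,0,0,0,0,0],
  ],
)

```text
time_s: 12.95
tcp_pos: [0.6322, 0.246, 0.0282]
eef_rot: [180.0, 0.0, 165.3]
contact_force: [-0.8, -0.5, -2.8]
gripper_width: 0.0314
gripper_force: 30.0
```

Call:
move_arm(
  plan=[
    [-1,-0.0013,-0.0007,0,0,0,0],
    [-1,0,0,-0.0007,0,0,0],
    [-1,0,0,0,0,0,0],
    [1,0,0,0,0,0,0],
    [1,0,0,0,0,0,0],
    [1,0,0,0,0,0,0],
    [1,0,0,0.01,0,0,0],
    [1,0,0,0.05,0,0,0],
    [1,0,0,0.05,0,0,0],
    [1,0,-0.05,0.03,0,0,5],
    [1,0,-0.05,0,0,0,10],
    [1,0,-0.06,0,0,0,10],
    [1,0,-0.06,0,0,0,10],
    [1,0,-0.06,0,0,0,10],
    [1,0,-0.06,0,0,0,10],
    [1,0,-0.06,0,0,0,10],
    [1,0,-0.06,0,0,0,10],
    [1,-0.006,-0.015,0,0,0,10.6],
    [1,0,0,0,0,0,10],
  ],
)

```text
time_s: 15.32
tcp_pos: [0.6241, -0.2318, 0.1674]
eef_rot: [-180.0, -0.0, -98.9]
contact_force: [0.5, 0.7, -0.9]
gripper_width: 0.0879
gripper_force: 0.0
```

```bash
python3 m.py "dict(handle=(.631,.246),level=(.47,.266))" look2;  python3 - <<'E'
from plant import telemetry as t
import cv2
s=t.get_state();print(s['tcp_pos'].round(4),s['eef_rot'].round(1))
im=cv2.imread('pics/look2.png'); cv2.imwrite('pics/look2c.png',cv2.resize(im[130:260,180:330],None,fx=4,fy=4,interpolation=2))
E
```

```text
top handle (((627.1, 246.6), (29.3, 30.4), -88.5), [628.3, 246.4], 111, np.float64(0.0613)) {'yaw': np.float64(-14.1), 'centre': [628.5, 245.0], 'ext': [84.9, 85.6], 'n': 186}
top level (((469.7, 267.9), (23.8, 119.6), 4.3), [469.9, 268.2], 399, np.float64(0.046)) 
side handle (((629.7, 241.1), (30.2, 39.3), -4.5), [629.6, 240.7], 115, np.float64(0.0618)) {'yaw': np.float64(-13.7), 'centre': [625.1, 222.0], 'ext': [81.3, 53.5], 'n': 182}
side level (((471.6, 262.2), (22.7, 135.1), 4.0), [471.6, 262.0], 296, np.float64(0.0469)) 
[ 0.6247 -0.23    0.1675] [-180.    -0.   -99.3]
```

View pics/look2c.png

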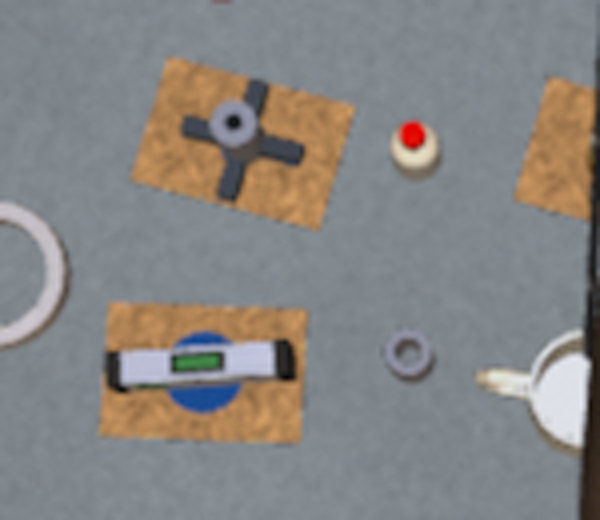

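The crop shows the handle at (245,135) covering its cross with no blue visible, and the level still at (200,365) on the disc. The handle is about 2 mm off centre, and I'll recheck it at the end. Now the battery.

Call:
move_arm(
  plan=[
    [1,-0.001,0.0015,-0.045,0,0,0],
    [1,0,0,-0.045,0,0,0],
    [1,0,0,-0.035,0,0,0],
    [1,0,0,-0.02,0,0,0],
    [1,0,0,-0.008,0,0,0],
    [1,0,0,0,0,0,0],
    [-1,0,0,0,0,0,0],
    [-1,0,0,0,0,0,0],
    [-1,0,0,0,0,0,0],
    [-1,0,0,0,0,0,0],
    [-1,0,0,0,0,0,0],
    [-1,0,0,0,0,0,0],
    [-1,0,0,0,0,0,0],
    [-1,0,0,0,0,0,0],
  ],
)

```text
time_s: 17.23
tcp_pos: [0.624, -0.2283, 0.0141]
eef_rot: [-180.0, -0.0, -99.1]
contact_force: [1.6, 0.6, 2.8]
gripper_width: 0.0459
gripper_force: 30.0
```

Call:
move_arm(
  plan=[
    [-1,0,0,0.02,0,0,0],
    [-1,0,0,0.04,0,0,0],
    [-1,-0.03,-0.004,0,0,0,1],
    [-1,-0.04,-0.006,0,0,0,1],
    [-1,-0.04,-0.006,0,0,0,1],
    [-1,-0.03,-0.005,0,0,0,1],
    [-1,-0.02,-0.003,0,0,0,0.6],
    [-1,0,0,-0.03,0,0,0],
    [-1,0,0,-0.018,0,0,0],
    [-1,0,0,-0.008,0,0,0],
    [-1,0,0,0,0,0,0],
    [-1,0,0,0,0,0,0],
  ],
  force=40,
)

```text
time_s: 18.73
tcp_pos: [0.4643, -0.2523, 0.0184]
eef_rot: [-180.0, -0.0, -94.4]
contact_force: [-0.0, 0.6, -1.9]
gripper_width: 0.0456
gripper_force: 40.0
```

Call:
move_arm(
  plan=[
    [-1,0,0,-0.003,0,0,0],
    [-1,0,0,-0.001,0,0,0],
    [-1,0,0,0,0,0,0],
    [1,0,0,0,0,0,0],
    [1,0,0,0,0,0,0],
    [1,0,0,0,0,0,0],
    [1,0,0,0.02,0,0,0],
    [1,0,0,0.06,0,0,0],
    [1,0,0.03,0.06,0,0,1],
    [1,0.001,0.06,0.01,0,0,1],
    [1,0.001,0.06,0,0,0,1],
    [1,0.001,0.06,0,0,0,1],
    [1,0.001,0.06,0,0,0,1],
    [1,0.001,0.06,0,0,0,1],
    [1,0.001,0.06,0,0,0,1],
    [1,0.0005,0.06,0,0,0,1],
    [1,0,0.06,0,0,0,0.2],
    [1,0,0.008,0,0,0,0],
    [1,0,0,0,0,0,0],
  ],
)

```text
time_s: 21.1
tcp_pos: [0.4698, 0.2639, 0.1594]
eef_rot: [180.0, -0.0, -86.2]
contact_force: [0.2, -1.4, 0.0]
gripper_width: 0.0879
gripper_force: 0.0
```

```bash
python3 m.py "dict(battery=(.464,-.253),mug=(.45,.008))" look3;  python3 - <<'E'
from plant import telemetry as t
import cv2
s=t.get_state();print(s['tcp_pos'].round(4),s['eef_rot'].round(1))
im=cv2.imread('pics/look3.png'); cv2.imwrite('pics/look3c.png',cv2.resize(im[130:260,330:480],None,fx=4,fy=4,interpolation=2))
E
```

```text
top battery (((462.3, -250.8), (32.1, 59.6), -5.0), [461.6, -251.0], 247, np.float64(0.0551)) 
top mug (((449.5, 12.7), (72.4, 74.7), 0.1), [449.8, 12.2], 153, np.float64(0.0843)) 
side battery (((463.5, -255.3), (30.1, 62.3), -4.4), [463.3, -255.9], 531, np.float64(0.0568)) 
side mug (((450.4, 4.8), (74.8, 82.9), -0.3), [451.1, 5.6], 346, np.float64(0.0833)) 
[0.4701 0.2625 0.1598] [180.   -0.  -86.3]
```

View pics/look3c.png

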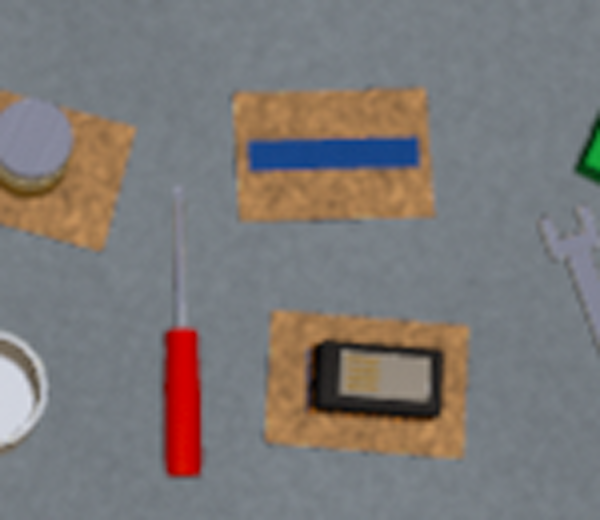

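The crop shows the battery at (378,380) seated on its rectangle, within about 1 mm, and the level's bar silhouette free at (333,154). Now the level.

Call:
move_arm(
  plan=[
    [1,0.001,0.0025,-0.045,0,0,0],
    [1,0,0,-0.045,0,0,0],
    [1,0,0,-0.03,0,0,0],
    [1,0,0,-0.016,0,0,0],
    [1,0,0,-0.008,0,0,0],
    [1,0,0,0,0,0,0],
    [-1,0,0,0,0,0,0],
    [-1,0,0,0,0,0,0],
    [-1,0,0,0,0,0,0],
    [-1,0,0,0,0,0,0],
    [-1,0,0,0,0,0,0],
    [-1,0,0,0,0,0,0],
    [-1,0,0,0,0,0,0],
    [-1,0,0,0,0,0,0],
    [-1,0,0,0,0,0,0],
  ],
)

```text
time_s: 23.12
tcp_pos: [0.4712, 0.2662, 0.0157]
eef_rot: [180.0, 0.0, -86.3]
contact_force: [1.1, 0.6, -0.8]
gripper_width: 0.022
gripper_force: 39.9
```

Call:
move_arm(
  plan=[
    [-1,0,0,0.02,0,0,0],
    [-1,0,0,0.05,0,0,0],
    [-1,0,0,0.05,0,0,0],
    [-1,0.01,-0.03,0,0,0,0],
    [-1,0.0155,-0.05,0,0,0,-0.3],
    [-1,0.0155,-0.05,0,0,0,-0.3],
    [-1,0.0155,-0.05,0,0,0,-0.3],
    [-1,0.0155,-0.05,0,0,0,-0.3],
    [-1,0.0155,-0.05,0,0,0,-0.3],
    [-1,0.0155,-0.05,0,0,0,-0.3],
    [-1,0.0155,-0.05,0,0,0,-0.3],
    [-1,0.0155,-0.05,0,0,0,0],
    [-1,0.0125,-0.04,0,0,0,0],
    [-1,0.0077,-0.0304,0,0,0,0],
    [-1,0,0,-0.05,0,0,0],
    [-1,0,0,-0.045,0,0,0],
    [-1,0,0,-0.015,0,0,0],
    [-1,0,0,-0.006,0,0,0],
    [-1,0,0,0,0,0,0],
    [-1,0,0,0,0,0,0],
  ],
)

```text
time_s: 25.62
tcp_pos: [0.6266, -0.2342, 0.0215]
eef_rot: [-179.8, -0.0, -88.3]
contact_force: [0.2, -0.4, -1.3]
gripper_width: 0.0219
gripper_force: 39.9
```

Call:
move_arm(
  plan=[
    [-1,-0.0011,0,-0.003,0,0,0],
    [-1,0,0,-0.001,0,0,0],
    [-1,0,0,0,0,0,0],
    [-1,0,0,0,0,0,0],
  ],
)

```text
time_s: 26.12
tcp_pos: [0.6243, -0.2342, 0.0158]
eef_rot: [180.0, -0.0, -88.4]
contact_force: [-0.4, 0.6, -0.4]
gripper_width: 0.0219
gripper_force: 39.9
```

Call:
move_arm(
  plan=[
    [-1,0.0005,0,0,0,0,0],
    [1,0,0,0,0,0,0],
    [1,0,0,0,0,0,0],
    [1,0,0,0,0,0,0],
    [1,0,0,0.02,0,0,0],
    [1,0,0,0.06,0,0,0],
    [1,0,0,0.06,0,0,0],
    [1,0,0.05,0.01,0,0,0],
    [1,-0.002,0.06,0,0,0,0],
    [1,-0.003,0.06,0,0,0,0],
    [1,0,0.0435,0,0,0,0],
    [1,0,0,0,0,0,0],
    [1,0,0,0,0,0,0],
  ],
)

```text
time_s: 27.75
tcp_pos: [0.6198, -0.0206, 0.1659]
eef_rot: [-180.0, -0.0, -88.3]
contact_force: [0.3, -1.0, -0.5]
gripper_width: 0.088
gripper_force: 0.0
```

```bash
python3 m.py "dict(level=(.625,-.234),jar=(.618,-.02))" look4;  python3 - <<'E'
from plant import telemetry as t
import cv2
s=t.get_state();print(s['tcp_pos'].round(4),s['eef_rot'].round(1))
im=cv2.imread('pics/look4.png'); cv2.imwrite('pics/look4c.png',cv2.resize(im[130:260,330:480],None,fx=4,fy=4,interpolation=2))
E
```

```text
top level (((621.3, -231.5), (25.1, 121.2), 1.8), [622.2, -231.0], 376, np.float64(0.0453)) 
top jar (((629.6, -28.8), (27.3, 31.9), 0.3), [627.9, -26.5], 117, np.float64(0.0734)) 
side level (((624.1, -234.9), (25.3, 126.3), 2.1), [624.1, -237.7], 794, np.float64(0.0474)) 
side jar (((619.1, -23.5), (53.2, 57.9), -1.2), [618.7, -24.0], 448, np.float64(0.0747)) 
[ 0.6197 -0.0217  0.1657] [180.   -0.  -88.4]
```

View pics/look4c.png

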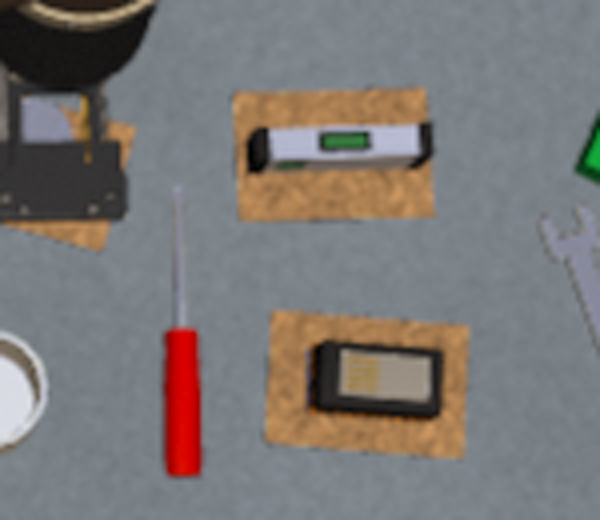

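The crop shows the level at (340,148) covering its bar and the battery unchanged at (378,380). Both are within about 2 mm. Now the jar.

Call:
move_arm(
  plan=[
    [1,0,0,-0.045,0,0,0],
    [1,0,0,-0.045,0,0,0],
    [1,0,0,-0.03,0,0,0],
    [1,0,0,-0.015,0,0,0],
    [1,0,0,-0.005,0,0,0],
    [1,0,0,0,0,0,0],
    [-1,0,0,0,0,0,0],
    [-1,0,0,0,0,0,0],
    [-1,0,0,0,0,0,0],
    [-1,0,0,0,0,0,0],
    [-1,0,0,0,0,0,0],
    [-1,0,0,0,0,0,0],
    [-1,0,0,0,0,0,0],
  ],
  force=30,
)

```text
time_s: 29.52
tcp_pos: [0.6199, -0.0206, 0.0261]
eef_rot: [-180.0, 0.0, -88.4]
contact_force: [-2.6, 1.1, 6.2]
gripper_width: 0.0555
gripper_force: 30.0
```

Call:
move_arm(
  plan=[
    [-1,0,0,0.03,0,0,0],
    [-1,0,0,0.05,0,0,0],
    [-1,0,0,0.04,0,0,0],
    [-1,-0.015,0.03,0,0,0,0],
    [-1,-0.026,0.05,0,0,0,0],
    [-1,-0.026,0.05,0,0,0,0],
    [-1,-0.026,0.05,0,0,0,0],
    [-1,-0.026,0.05,0,0,0,0],
    [-1,-0.02,0.035,0,0,0,0],
    [-1,-0.0102,0.0228,0,0,0,0],
    [-1,0,0,-0.05,0,0,0],
    [-1,0,0,-0.045,0,0,0],
    [-1,0,0,-0.013,0,0,0],
    [-1,0,0,0,0,0,0],
    [-1,0,0,0,0,0,0],
  ],
)

```text
time_s: 31.4
tcp_pos: [0.4716, 0.2679, 0.0393]
eef_rot: [-179.9, 0.1, -88.4]
contact_force: [0.5, 0.0, -1.5]
gripper_width: 0.0551
gripper_force: 30.0
```

```bash
python3 - <<'E'
from plant import telemetry as t
s=t.get_state();print(s['tcp_pos'].round(4),s['eef_rot'].round(1),s['contact_force'])
E
```

```text
[0.4716 0.2679 0.0393] [-1.799e+02  1.000e-01 -8.840e+01] [ 0.50636038  0.02796319 -1.47902412]
```

Call:
move_arm(
  plan=[
    [-1,-0.0008,-0.0005,-0.008,0,0,0],
    [-1,0,0,-0.003,0,0,0],
    [-1,0,0,-0.001,0,0,0],
    [-1,0,0,0,0,0,0],
  ],
)

```text
time_s: 31.9
tcp_pos: [0.4698, 0.2665, 0.026]
eef_rot: [180.0, -0.0, -88.4]
contact_force: [-2.2, -0.9, 2.2]
gripper_width: 0.0554
gripper_force: 30.0
```

Down on the mat. I'll release it, rise, and draw back over the spare for a full check.

Call:
move_arm(
  plan=[
    [-1,0,0,0,0,0,0],
    [1,0,0,0,0,0,0],
    [1,0,0,0,0,0,0],
    [1,0,0,0,0,0,0],
    [1,0,0,0,0,0,0],
    [1,0,0,0.04,0,0,0],
    [1,0,0,0.06,0,0,0],
    [1,0,0,0.06,0,0,0],
    [1,0,-0.06,0.04,0,0,0],
    [1,0,-0.06,0,0,0,0],
    [1,0,-0.06,0,0,0,0],
    [1,0,-0.06,0,0,0,0],
    [1,0,-0.03,0,0,0,0],
    [1,0,0,0,0,0,0],
    [1,0,0,0,0,0,0],
  ],
)

```text
time_s: 33.78
tcp_pos: [0.4699, 0.0047, 0.2205]
eef_rot: [-180.0, 0.0, -88.4]
contact_force: [-0.1, -0.7, -0.3]
gripper_width: 0.0879
gripper_force: 0.0
```

```bash
python3 m.py "dict(jar=(.47,.267),handle=(.631,.246),level=(.625,-.235),battery=(.464,-.252),mug=(.45,.008))" look5;  python3 - <<'E'
from plant import vision
import cv2, numpy as np
im=cv2.imread('pics/look5.png'); s=vision.capture("side")["img"][:,:,::-1]
z=lambda a:cv2.resize(a,(400,400*a.shape[0]//a.shape[1]),interpolation=2)
A=np.vstack([z(im[130:250,190:330]),np.zeros((1,400,3),np.uint8)]); B=z(s[100:220,280:420])
cv2.imwrite('pics/look5c.png',np.hstack([A[:342],B[:342]]))
E
```

```text
top jar attempt to get argmax of an empty sequence
top handle (((627.1, 246.6), (29.3, 30.3), -88.5), [628.0, 246.1], 112, np.float64(0.0615)) {'yaw': np.float64(-13.8), 'centre': [628.6, 245.4], 'ext': [84.9, 84.9], 'n': 195}
top level (((622.0, -230.6), (23.6, 123.0), 1.8), [622.2, -230.9], 378, np.float64(0.0448)) 
top battery (((462.1, -250.8), (32.0, 58.3), -1.8), [461.8, -250.7], 240, np.float64(0.0551)) 
top mug (((449.7, 47.0), (12.1, 41.4), 86.4), [450.2, 45.4], 32, np.float64(0.0835)) 
side jar (((468.1, 279.9), (26.6, 51.0), -85.7), [468.8, 277.1], 107, np.float64(0.0746)) 
side handle (((629.7, 241.1), (30.2, 39.3), -4.5), [629.9, 240.6], 116, np.float64(0.0621)) {'yaw': np.float64(-15.4), 'centre': [624.0, 221.9], 'ext': [81.7, 55.2], 'n': 197}
side level (((624.2, -235.0), (25.4, 126.4), 1.9), [624.1, -237.9], 789, np.float64(0.0472)) 
side battery (((463.5, -255.4), (30.2, 62.5), -4.4), [463.3, -255.7], 527, np.float64(0.0568)) 
side mug (((451.4, 5.4), (75.7, 83.6), 19.7), [450.9, 6.2], 346, np.float64(0.0835))
```

View pics/look5c.png

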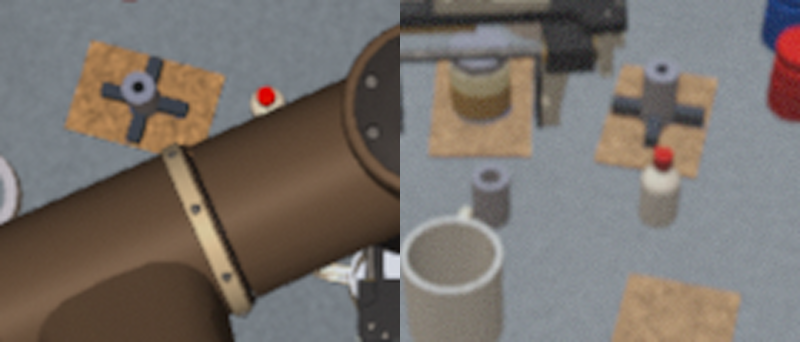

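The arm blocks the jar in the top view. The side view shows jar, handle and mug upright. I'll swing the arm clear and measure again.

Call:
move_arm(
  plan=[
    [1,0,-0.06,0,0,0,0],
    [1,0,-0.06,0,0,0,0],
    [1,0,-0.06,0,0,0,0],
    [1,0,-0.06,0,0,0,0],
    [1,0,-0.06,0,0,0,0],
    [1,0,-0.06,0,0,0,0],
    [1,0,0,0,0,0,0],
  ],
)

```text
time_s: 34.85
tcp_pos: [0.4695, -0.3583, 0.2192]
eef_rot: [179.9, 0.0, -88.6]
contact_force: [0.2, -0.1, -0.2]
gripper_width: 0.0875
gripper_force: 0.0
```

```bash
python3 m.py "dict(jar=(.47,.267),handle=(.631,.246),mug=(.45,.008))" look6;  python3 - <<'E'
import cv2
from plant import telemetry as t
s=t.get_state();print(s['tcp_pos'].round(4))
im=cv2.imread('pics/look6.png'); cv2.imwrite('pics/look6c.png',cv2.resize(im[135:250,190:350],None,fx=5,fy=5,interpolation=2))
E
```

```text
top jar (((468.2, 267.5), (50.7, 52.2), -44.2), [467.9, 267.5], 345, np.float64(0.0736)) 
top handle (((627.1, 246.6), (29.3, 30.4), -88.5), [628.2, 246.3], 108, np.float64(0.0608)) {'yaw': np.float64(-14.0), 'centre': [628.7, 245.8], 'ext': [84.9, 84.1], 'n': 191}
top mug (((449.5, 11.4), (72.1, 72.4), -89.9), [450.4, 10.9], 153, np.float64(0.0836)) 
side jar attempt to get argmax of an empty sequence
side handle (((629.7, 241.1), (30.2, 39.3), -4.5), [629.8, 241.3], 111, np.float64(0.0619)) {'yaw': np.float64(-16.9), 'centre': [624.7, 218.3], 'ext': [79.0, 54.7], 'n': 73}
side mug attempt to get argmax of an empty sequence
[ 0.4699 -0.3547  0.22  ]
```

View pics/look6c.png

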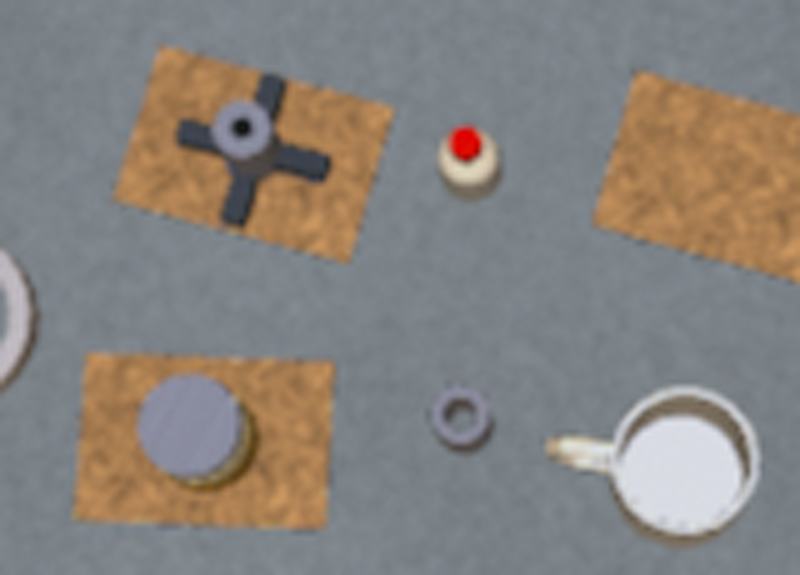

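The jar at (195,430) and handle at (245,145) hide their silhouettes, and the mug stands where it was. All four are upright within about 2–3 mm, turned to match, and the gripper is clear. Handing in.

```bash
python3 -c "
from plant import workorder
print(workorder.close_job())"
```

```text
the job is handed in; nothing more can be done
None
```

I handed the job in at about 35 s: level, battery, jar and handle stand upright on their own mats, each about 1–3 mm off centre by the cameras and turned to match within about 1°, and the mug was not moved.

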